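# Raise a limestone block on a cam lifter and hold it for scribing

## Robot

A 6-joint arm with a two-finger parallel gripper is mounted at the origin on the work surface. World frame = base frame: x ahead of the robot, y to its left, z up, the work surface at z = 0. Lengths are in m, angles in rad, forces in N, time in s.
With the tool pointing down it reaches from about 0.275 to 0.75 m from the base axis. Payload 10.2 kg.
Tool frame: the origin (TCP) lies between the finger pads; the fingertips stand finger_overhang ahead of it and the grasp point (between the pads) lies 5 mm behind it (finger_overhang is the distance from the TCP to the fingertips, in m); z points along the fingers, y is the line along which they close (so a half turn about z gives the same grasp; the last joint's range is limited). The gripper opens to 88 mm and grips with 3 to 60 N. Pads are 18 mm wide; open, the fingers measure 123 mm over their backs; the gripper's body (75 mm by 187 mm) begins 45 mm behind the grasp point.
Start: joints at [1.068, 0.313, 1.498, -0, 1.331, -0.223], TCP at [0.145, 0.505, 0.253] pointing down, gripper open.
Joint ranges: [-2.94, 2.94], [-0.97, 2.17], [0.19, 2.56], [-1.23, 4.37], [0.02, 3.11], [-2.88, 2.88]. Speed limits (rad/s): [2.39, 2.39, 3.01, 3.14, 3.14, 3.14].

## Interface

Orientations are given as a rotation vector (axis times angle).
In Python, from plant import * gives the robot as it stands.
- The arm moves only by the tool jog_arm, called after "Request:" as name(argument=value, ...) on one line, values as JSON. Schema: {"type":"object","properties":{"motion":{"type":"string"},"aperture":{"type":"number"},"squeeze":{"type":"number"},"only":{"type":"string"},"quiet":{"type":"boolean"},"lines":{"type":"string"}},"required":["motion"],"additionalProperties":false}. motion is a string of 1 to 8 rows, parted by a bar, with the numbers parted by commas; each row has 6 numbers: dx, dy, dz in shares of 50 cm (1.0 is 50 cm), then a rotation vector rx, ry, rz in normalised numbers (1 is pi rad); each row is the pose to reach, as a shift and turn from the pose commanded when the call began, along the tool's axes at that moment; what a row does not reach only later rows make up. A row lasts 1/10 s, in which the tool goes at most 0.05 m and 0.15 rad, less where a joint would pass 70% of its speed; a pose out of reach is approached as far as the arm can. aperture is the opening from 0.0 (shut) to 1.0 (fully open), set as the call begins (left out keeps the last). The fingers move at their own pace and stop on an object; squeeze is the grip in N (left out, the last holds). Time passes only in rows, so rows that do not move let the fingers close. The tool returns the time, the measured TCP pose, the force, the opening and the grip force at its end. only (a regular expression) keeps the lines of the reply that match it, lines (a string "A,B") keeps lines A to B, and quiet returns only ok. Shift and turn numbers lie between -1 and 1, and a call with a number outside is refused. Input that does not fit is refused with a message, and nothing moves.
- get_state(): the state, without advancing time (a new reading comes with each control period).
- read_camera(name): name is "scene" or "top"; returns a dict with "image" (400x640x3 uint8, red, green, blue), "fov_y" (degrees; the focal length in pixels is half the picture's height over the tangent of half this angle, whatever the lens; pixels are square), "cx", "cy" (the principal point, pixels), "rvec" (rotation vector, rad) and "tvec" (3), from world to camera coordinates, as OpenCV has them. Camera axes: x right, y down, z forward; pixel columns grow to the right and rows downward; lengths in m; the calibration is good to about 2 mm. A picture is of the moment at which its call begins. There is no depth.
- job_done(): hands the job in; it is judged then, once.
Trained networks look in the newest picture that a camera, given by its name, has taken for a name from the list of things; names that differ only in an ending like _2 or _b are one class to them, and where a whole thing is asked for, a point or a joint stands for the part that bears it (a point fixed in the world has none). Each returns a list of dicts, best first, with "score" (0 to 1); they miss things now and then, are a little off and sometimes report something else, mostly with a low value. They report only what shows in the picture. A call takes as long as a camera call. They do not tell look-alikes from the thing itself.
- regions_of(name, camera): "mask" (400x640 bool, what is visible of it) and "rect" ([left, top, width, height] in pixels, round what is visible of it).
The state is a dict: "t": time; "joints": joint angles; "joint_velocities": joint speeds; "joint_efforts": joint torques, N m; "position": TCP position; "orientation": TCP orientation; "force": force on the tool from outside, world axes, zero at the start; "wrist_torque": the same for the moment, N m; "grip_width": opening from 0.0 (shut) to 1.0 (fully open); "grasp_force": force on a finger pad.
Only numpy, scipy, OpenCV 4.12 (cv2) and the standard library are available. Lean on these libraries where they do the work, as an engineer would, in place of code of your own. Each camera call takes 0.05 s, during which the arm holds its last target. There are 200 camera calls.

## Task

Set the white limestone block down gently in the lifter's tray, flat inside its rims, and let go of it. Then grip the red handle of the cam lever and turn the lever up until the cam is at its highest lift (lever upright), without letting it go over to the far side, and finish still gripping the handle and holding it there so that the carver can scribe the stone; the tray is sprung and drops if you let go. Leave the red sandstone block, mallet, chisel and jar where they are.

Things in the scene. Friction and masses are not known exactly. Their poses are not given: they have to be found in the camera images.
- limestone: white limestone block, 80 (its x) x 50 (its y) x 45 mm high, about 0.35 kg, standing on the work surface at the start; the lower 36 mm has flat plain sides to grip across the 50 mm width, with a half-round roll moulding along x on top. Origin: centre of its underside, z up
- sandstone: red-brown sandstone block of the same shape and size, standing near; not to be used. Origin: centre of its underside
- lifter: blue cam lifter, fixed (position and yaw vary): base 150 (x) x 110 (y) x 12 mm, tray over its centre, lever on its -y side; on its +x side, at x +100 mm, a steel post 140 mm high with a thin brass scribing pointer reaching back to x +60 mm at 127 mm height. Origin: centre of the underside; its x points away from the robot at yaw 0, z up
- tray: aluminium tray on the lifter, only moves up and down with the cam, keeps the lifter's yaw: outside 100 (x) x 70 (y) mm, inside 90 x 60 mm, floor 5 mm thick, rims rise 11 mm above the floor. Origin: centre of its underside. A spring of 6 to 7 N and its weight push it down
- tray_floor (a point): centre of the tray's inner floor, where the centre of the limestone's underside belongs, long side along the tray's x; 83 mm above the work surface with the lever at rest, 95 mm at full lift
- cam_lever (a joint): cam lever angle, rad: 0 at rest, leaning 1.15 rad from upright towards the lifter's -x (the robot); grows as it rises and swings to the lifter's +x. Highest lift at 1.15 (upright), 12 mm above rest; beyond it the tray sinks and the lever falls to the far stop at 2.3. It does not stay up by itself; turning it takes under 8 N at the handle
- handle (a point): red round bar at the lever's end, 16 mm diameter, 60 mm long, along the lifter's y; pinch it from above across the lifter's x; it turns with the lever, so within the grip. The point is its middle, 130 mm from the lever's axis, at lifter y -115 mm; 95 mm above the surface at rest, 172 mm at full lift. The lever's arm (12 mm thick) is at lifter y -74 mm
- cam_hinge (a point): point on the lever's axis level with the middle of the handle (lifter x 0, y -115 mm), 42 mm above the surface; fixed. The axis is along the lifter's y; the handle's middle circles about this point at 130 mm
- mallet: wooden stonemason's mallet lying down, about 240 mm long, head 84 mm; bystander. Origin under the handle
- chisel: stone chisel with a wooden handle lying down, 245 mm long; bystander. Origin under its middle
- wax_jar: glass jar with green lid, 64 mm diameter, 85 mm high; bystander. Origin: centre of its underside
Mind the look-alikes: they are no part of the job. Leave any blue or purple look-alike of the limestone alone.

How it is judged:
On the way, in this order (a step that is already met when the one before it is completed fails the run):
1. the limestone stands flat inside the tray's rims, let go, with the lever still down (x of limestone in the frame of tray_floor between -0.01 and 0.01 m and y of limestone in the frame of tray_floor between -0.01 and 0.01 m and z of limestone in the frame of tray_floor below 0.003 m and angle between limestone's own z axis and vertical below 0.06 rad and contact force between the fingers and limestone below 0.1 N and contact force between limestone and tray above 1 N and value of joint cam_lever below 0.5 rad), for 0.2 s.
2. the lever is gripped and at its highest lift with the limestone in the tray (x of limestone in the frame of tray_floor between -0.01 and 0.01 m and y of limestone in the frame of tray_floor between -0.01 and 0.01 m and z of limestone in the frame of tray_floor below 0.003 m and angle between limestone's own z axis and vertical below 0.06 rad and contact force between the fingers and limestone below 0.1 N and contact force between limestone and tray above 1 N and value of joint cam_lever between 1 and 1.3 rad and velocity of joint cam_lever between -0.2 and 0.2 rad/s and contact force between the fingers and cam_lever_c2 above 1 N), for 0.5 s.
At the end, for the whole second after the job is handed in: Limestone flat in the tray (within 3 mm of its floor, 10 mm of its centre along x and y, tilt < 0.06 rad), untouched by the fingers; fingers press the handle > 1 N, holding the lever at 1.0 to 1.3 rad (top 1.15) below 0.2 rad/s; bystanders within 30 mm of their start (all of step 2 and distance of each of sandstone, mallet, chisel, wax_jar from where it was at the start of the episode below 0.03 m); the arm keeps its last pose, push and grip.
It fails at once if a bystander (sandstone, mallet, chisel, jar) is moved more than 30 mm (distance of any of sandstone, mallet, chisel, wax_jar from where it was at the start of the episode above 0.03 m).
It fails at once if the lever goes over the top to the far side (beyond 1.6 rad) (value of joint cam_lever above 1.6 rad).
It fails at once if the limestone is dropped or thrown: faster than 0.5 m/s while not touched by the fingers (contact force between the fingers and limestone below 0.1 N and linear speed of limestone above 0.5 m/s).
It also fails if it takes over 59 s, if anything falls off the work surface, if the arm or the gripper's body presses on something with over 40 N, if the wrist force passes 120 N, or if a joint passes its speed limit or range.

## Working session

There is one attempt and no reset: what is moved stays moved. The work goes in short steps, Python scripts to look and compute and a tool call to move; the robot and the scene stay as the last step left them, time stands still between calls to the robot, and variables do not carry over. Pictures are saved under pics/ and viewed, at most 10 in all, crops included, and the job is handed in when it is done.

```bash
mkdir -p pics; ls
```

Run:
```python
from plant import *
import cv2,numpy as np
s=get_state()
print({k:np.round(v,3).tolist() for k,v in s.items()})
try: print(finger_overhang)
except Exception as e: print(e)
for c in("scene","top"):
    r=read_camera(c);cv2.imwrite(f"pics/{c}0.png",r["image"][:,:,::-1])
    print(c,r["fov_y"],r["cx"],r["cy"],r["rvec"],r["tvec"])
    for n in("limestone","sandstone","lifter","tray","handle","cam_lever","mallet","chisel","wax_jar"):
        print(n,[(round(d["score"],2),[int(v) for v in d["rect"]]) for d in regions_of(n,c)][:4])
```

```text
pics
{'t': 0.0, 'joints': [1.068, 0.313, 1.498, 0.0, 1.331, -0.223], 'joint_velocities': [-0.001, 0.0, 0.0, -0.0, -0.0, -0.001], 'joint_efforts': [0.0, -40.221, -25.227, 0.07, 0.035, -0.0], 'position': [0.145, 0.504, 0.252], 'orientation': [-0.438, -3.11, 0.002], 'force': [0.693, 0.331, 0.462], 'wrist_torque': [0.018, -0.014, 0.029], 'grasp_force': 0.0, 'grip_width': 1.003}
0.014
scene 48.65577822129727 314.60698624156856 201.51097747254815 [ 0.8895422   2.55219858 -1.05172633] [ 0.43520515 -0.17251353  1.62131908]
limestone [(0.97, [314, 135, 26, 21]), (0.93, [290, 157, 25, 24]), (0.78, [322, 168, 25, 26])]
sandstone [(0.71, [244, 167, 28, 28])]
lifter [(0.75, [296, 195, 69, 95]), (0.4, [322, 199, 42, 62])]
tray [(0.66, [317, 227, 45, 35])]
handle [(0.86, [316, 198, 46, 63])]
cam_lever [(0.66, [322, 197, 42, 65])]
mallet [(0.92, [424, 264, 56, 80])]
chisel [(0.97, [223, 240, 72, 50])]
wax_jar [(0.62, [244, 166, 24, 29]), (0.57, [245, 119, 18, 27])]
top 44.467919018543924 325.6864418732485 207.65901042075572 [ 2.1241208  -2.17634074  0.13597342] [0.02528337 0.5462866  1.43519085]
limestone [(0.96, [407, 278, 20, 28]), (0.96, [350, 239, 22, 30]), (0.57, [394, 228, 23, 28])]
sandstone [(0.77, [400, 179, 30, 27]), (0.42, [289, 190, 24, 48])]
lifter [(0.94, [254, 147, 57, 91]), (0.58, [259, 169, 34, 40])]
tray [(0.86, [261, 168, 31, 40])]
handle [(0.64, [293, 191, 22, 49])]
cam_lever [(0.56, [288, 187, 28, 49])]
mallet [(0.6, [154, 203, 36, 80])]
chisel [(0.57, [318, 97, 5, 75]), (0.44, [254, 148, 58, 85])]
wax_jar [(0.75, [475, 215, 26, 25])]
```

View pics/scene0.png

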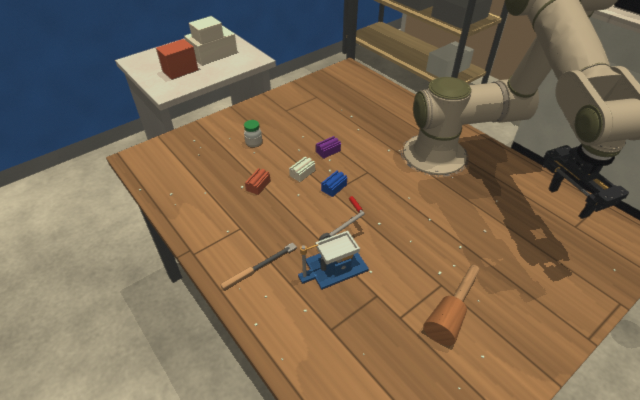

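View pics/top0.png

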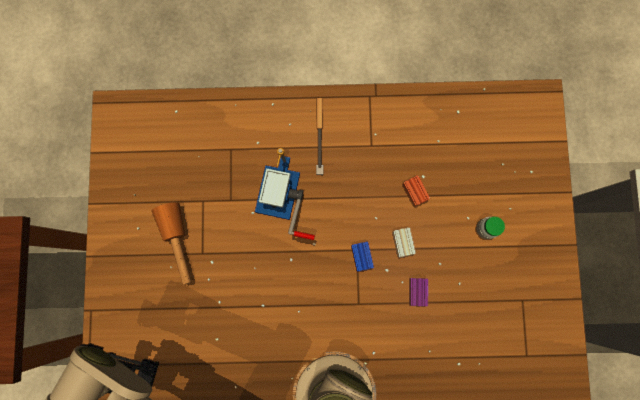

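The scene shows the white block at scene (302,169) and top (403,242), and the blue and purple look-alikes beside it. The lifter's tray is at top (276,188), with the red handle at top (304,236) and scene (356,204). Next I fit the poses to the masks.

Create vis.py:
```python
from plant import *
import cv2,numpy as np
from scipy.optimize import minimize
S=8
def cam(c):
    r=read_camera(c); f=200/np.tan(np.radians(r["fov_y"])/2)
    r["K"]=np.array([[f,0,r["cx"]],[0,f,r["cy"]],[0,0,1.]]); return r
def proj(r,P): return cv2.projectPoints(np.float64(P),r["rvec"],r["tvec"],r["K"],None)[0][:,0]
def sil(r,P,roi):
    x,y,w,h=roi
    p=(proj(r,P)-[x-.5,y-.5])*S
    m=np.zeros((h*S,w*S),np.uint8)
    cv2.fillConvexPoly(m,cv2.convexHull(np.int32(np.round(p*16))),1,shift=4)
    return m.reshape(h,S,w,S).mean((1,3))
def box(lx,ly,z0,z1,cx=0,cy=0): return np.array([[cx+a*lx/2,cy+b*ly/2,z] for a in(-1,1) for b in(-1,1) for z in(z0,z1)])
def roll(P,q): 
    c,s=np.cos(q[2]),np.sin(q[2]);P=np.array(P); o=P.copy()
    o[:,0]=q[0]+c*P[:,0]-s*P[:,1]; o[:,1]=q[1]+s*P[:,0]+c*P[:,1]; return o
def cost(q,obs):
    e=0
    for r,M,P in obs:
        ys,xs=np.nonzero(M); roi=(xs.min()-15,ys.min()-15,np.ptp(xs)+31,np.ptp(ys)+31)
        x,y,w,h=roi; e+=np.abs(sil(r,roll(P,q),roi)-M[y:y+h,x:x+w]).sum()/M.sum()
    return e/len(obs)
def fit(obs,q0s):
    best=None
    for q0 in q0s:
        R=minimize(cost,q0,args=(obs,),method="Nelder-Mead",options=dict(initial_simplex=np.array(q0)+np.array([[0,0,0],[.02,0,0],[0,.02,0],[0,0,.3]]),xatol=1e-5,fatol=1e-5))
        if best is None or R.fun<best.fun: best=R
    return best
def ground(r,uv,z):
    R=cv2.Rodrigues(r["rvec"])[0]; d=R.T@np.linalg.inv(r["K"])@[*uv,1]; o=-R.T@r["tvec"]
    return o+d*(z-o[2])/d[2]
th=np.linspace(0,np.pi,9)
STONE=np.vstack([box(.08,.05,0,.036)]+[[[s*.04,.009*0+.02*np.cos(t),.036+.009*np.sin(t)] for t in th] for s in(-1,1)])
t2=np.linspace(0,2*np.pi,16)
HND=np.array([[-.1187+.008*np.cos(t),-.115+s*.03,.095+.008*np.sin(t)] for t in t2 for s in(-1,1)])
TRAY=box(.1,.07,.078,.094)
BASE=box(.15,.11,0,.012)
def pick(n,c,uv):
    for d in regions_of(n,c):
        x,y,w,h=d["rect"]
        if abs(x+w/2-uv[0])<8 and abs(y+h/2-uv[1])<8: return d["mask"]
def red(r,uv,k=20):
    h=cv2.cvtColor(r["image"],cv2.COLOR_RGB2HSV).astype(int); m=((h[...,0]<6)|(h[...,0]>174))&(h[...,1]>190)&(h[...,2]>70)
    o=np.zeros_like(m); x,y=uv; o[y-k:y+k,x-k:x+k]=m[y-k:y+k,x-k:x+k]; return o
```

Run:
```python
from vis import *
T=cam("top");ml=pick("limestone","top",(403,242));mt=pick("tray","top",(276,188))
Sc=cam("scene");sl=pick("limestone","scene",(302,169));st=pick("tray","scene",(339,244))
hT,hS=red(T,(304,236)),red(Sc,(356,204))
print([None if m is None else int(m.sum()) for m in (ml,mt,sl,st,hT,hS)])
print([np.argwhere(m).min(0).tolist()+np.argwhere(m).max(0).tolist() for m in (hT,hS)])
g=ground(T,(403,242),.03)
for o in ([(T,ml,STONE),(Sc,sl,STONE)],[(T,ml,STONE)],[(Sc,sl,STONE)]):
    R=fit(o,[[g[0],g[1],a] for a in(0,.4,-.4,.8)]);print("stone",R.x.round(4),R.fun)
g=ground(T,(276,188),.09)
for o in ([(T,mt,TRAY),(Sc,st,TRAY),(T,hT,HND),(Sc,hS,HND)],[(T,mt,TRAY),(T,hT,HND)],[(Sc,st,TRAY),(Sc,hS,HND)],[(T,mt,TRAY)],[(T,hT,HND),(Sc,hS,HND)]):
    R=fit(o,[[g[0],g[1],a] for a in(0,-.3,.3,-.15)]);print("lifter",R.x.round(4),R.fun,[round(cost(R.x,[k]),2) for k in o])
for c,r,uv,k in(("t",T,(340,195),90),("s",Sc,(320,210),70)):
    x,y=uv;cv2.imwrite(f"pics/crop_{c}.png",cv2.resize(r["image"][y-k+10:y+k-10,x-k:x+k,::-1],None,fx=4,fy=4,interpolation=cv2.INTER_CUBIC))
```

```text
[554, 822, 447, 916, 105, 58]
[[231, 294, 239, 314], [197, 350, 209, 360]]
stone [ 0.438  -0.2199  0.2161] 0.08323780578909537
stone [ 0.4383 -0.2185  0.1803] 0.09417305956678701
stone [ 0.4373 -0.2215  0.2186] 0.05292225950782998
lifter [ 0.6026  0.1606 -0.234 ] 0.2813749416757874 [np.float64(0.08), np.float64(0.05), np.float64(0.2), np.float64(0.81)]
lifter [ 0.6032  0.1616 -0.2321] 0.11900471411192215 [np.float64(0.06), np.float64(0.18)]
lifter [ 0.6019  0.1595 -0.2488] 0.3998071285386237 [np.float64(0.04), np.float64(0.76)]
lifter [ 0.6032  0.162  -0.2404] 0.060276003649635035 [np.float64(0.06)]
lifter [ 0.6058  0.1559 -0.2726] 0.49447352216748763 [np.float64(0.2), np.float64(0.78)]
```

Create go.py:
```python
import sys,numpy as np
from plant import get_state
from scipy.spatial.transform import Rotation as R
def rel(p,ang):
    s=get_state(); R0=R.from_rotvec(s["orientation"])
    y=np.array([np.cos(ang),np.sin(ang),0]); z=np.array([0,0,-1.]); x=np.cross(y,z)
    R1=R.from_matrix(np.c_[x,y,z])
    return np.r_[R0.inv().apply(np.array(p)-s["position"]),(R0.inv()*R1).as_rotvec()]
if __name__=="__main__":
    for k in range(1,len(sys.argv),4):
        a=[float(v) for v in sys.argv[k:k+4]]; print(rel(a[:3],a[3]).round(4))
```

```bash
python3 go.py .40 .2 .25 1.6   .438 -.220 .15 1.785;  python3 - <<'E'
from vis import *
r=cam("scene");q=[.6026,.161,-.236]
p=proj(r,roll(HND,q));print(p.min(0),p.max(0)); print(roll([[-.1187,-.115,0],[0,-.115,0]],q))
E
```

```text
[-3.292e-01 -2.223e-01  2.700e-03 -1.000e-04 -0.000e+00 -3.090e-01]
[-4.817e-01 -6.155e-01  1.027e-01 -1.000e-04 -0.000e+00 -4.940e-01]
[348.05165338 195.87499722] [362.42773515 213.0551641 ]
[[0.46030147 0.07694157 0.        ]
 [0.57571123 0.04918768 0.        ]]
```

View pics/crop_s.png

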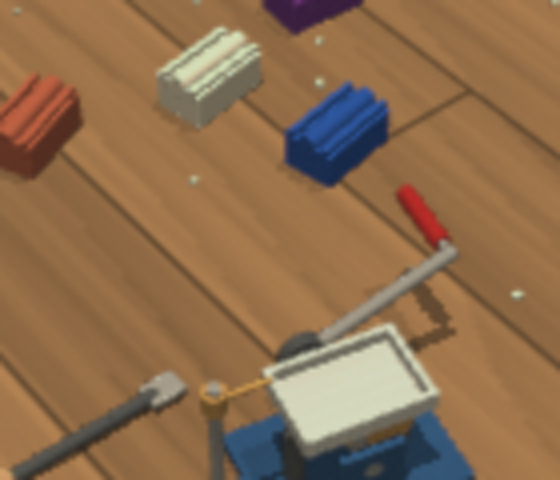

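The scene crop shows the handle's middle at about (356,204), which matches the fitted model's (355,204.5). The tray is clear and empty. Now I move.

Units first: shifts go in shares of 50 cm and turns go in shares of pi rad. So -0.33 m is -0.66, -0.222 m is -0.444, -0.309 rad is -0.0984.

Request:
jog_arm(motion="-0.66,-0.444,0,0,0,-0.0984 | -0.66,-0.444,0,0,0,-0.0984 | -0.66,-0.444,0,0,0,-0.0984 | -0.66,-0.444,0,0,0,-0.0984 | -0.66,-0.444,0,0,0,-0.0984 | -0.66,-0.444,0,0,0,-0.0984 | -0.66,-0.444,0,0,0,-0.0984 | -0.66,-0.444,0,0,0,-0.0984", aperture=1.0)

```text
t: 2.15
position: [0.396, 0.2052, 0.253]
orientation: [-0.046, 3.141, 0.0]
force: [1.3, 0.3, 0.5]
grip_width: 0.998
grasp_force: 0.0
```

```bash
python3 go.py .438 -.220 .15 1.785
```

```text
[-2.950e-02 -4.263e-01  1.029e-01  1.000e-04  7.000e-04 -1.851e-01]
```

Converted, -0.426 m is -0.852, 0.103 m is 0.206, -0.185 rad is -0.0589.

Request:
jog_arm(motion="-0.06,-0.852,0.206,0,0,-0.0589 | -0.06,-0.852,0.206,0,0,-0.0589 | -0.06,-0.852,0.206,0,0,-0.0589 | -0.06,-0.852,0.206,0,0,-0.0589 | -0.06,-0.852,0.206,0,0,-0.0589 | -0.06,-0.852,0.206,0,0,-0.0589 | -0.06,-0.852,0.206,0,0,-0.0589 | -0.06,-0.852,0.206,0,0,-0.0589")

```text
t: 2.95
position: [0.4328, -0.174, 0.1606]
orientation: [-0.335, 3.123, -0.001]
force: [0.3, -0.2, 0.2]
grip_width: 1.0
grasp_force: 0.0
```

Request:
jog_arm(motion="-0.002,-0.05,0.014,0,0,0 | -0.002,-0.05,0.014,0,0,0")

```text
t: 3.15
position: [0.4391, -0.1986, 0.1529]
orientation: [0.33, -3.123, -0.001]
force: [0.1, 0.3, 0.2]
grip_width: 1.008
grasp_force: 0.0
```

```bash
python3 go.py .438 -.220 .029 1.785
```

Run:
```python
from vis import *
T=cam("top");Sc=cam("scene")
cv2.imwrite("pics/pre.png",np.hstack([cv2.resize(r["image"][y-40:y+40,x-40:x+40,::-1],(400,400)) for r,x,y in((T,403,242),(Sc,302,165))]))
```

```text
[ 0.0055 -0.0208  0.1239  0.0006 -0.0008 -0.0035]
```

View pics/pre.png

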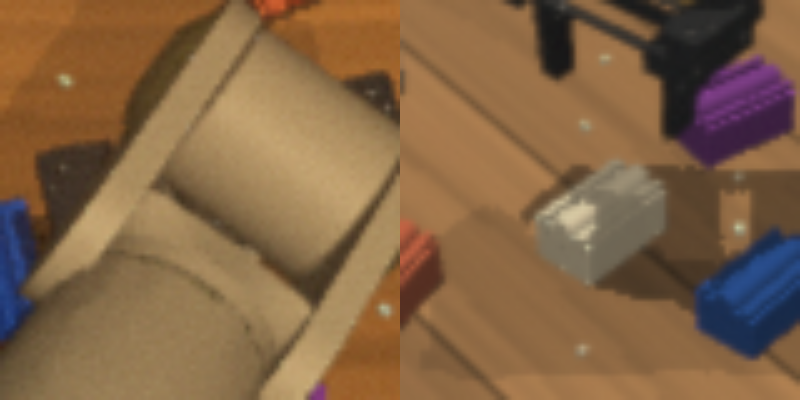

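The block stands free under the open gripper: it is at the centre of the right crop, with the blue one clear of the fingers. I align first, then go down.

Converted, -0.015 m is -0.03, 0.0055 m is 0.011.

Request:
jog_arm(motion="0.011,-0.03,0,0,0,0 | 0.011,-0.03,0,0,0,0 | 0.011,-0.03,0,0,0,0")

```text
t: 3.55
position: [0.437, -0.2117, 0.1542]
orientation: [-0.336, 3.123, -0.0]
force: [0.3, 0.5, 0.7]
grip_width: 1.001
grasp_force: 0.0
```

```bash
python3 go.py .438 -.220 .029 1.785
```

```text
[ 0.0008 -0.0083  0.1252 -0.0003  0.0003  0.    ]
```

Converted, 0.125 m is 0.25, 0.115 m is 0.23.

Request:
jog_arm(motion="0.002,-0.016,0.08,0,0,0 | 0.002,-0.016,0.16,0,0,0 | 0.002,-0.016,0.2,0,0,0 | 0.002,-0.016,0.23,0,0,0 | 0.002,-0.016,0.25,0,0,0 | 0.002,-0.016,0.25,0,0,0 | 0.002,-0.016,0.25,0,0,0")

```text
t: 4.25
position: [0.4381, -0.2199, 0.0295]
orientation: [-0.336, 3.123, -0.001]
force: [0.9, 0.3, 0.3]
grip_width: 1.006
grasp_force: 0.0
```

```bash
python3 go.py .438 -.220 .029 1.785
```

```text
[ 0.0001 -0.0001  0.0005 -0.0006  0.0005  0.0003]
```

Request:
jog_arm(motion="0,0,0,0,0,0 | 0,0,0,0,0,0 | 0,0,0,0,0,0 | 0,0,0,0,0,0 | 0,0,0,0,0,0 | 0,0,0,0,0,0 | 0,0,0,0,0,0 | 0,0,0,0,0,0", aperture=0.0, squeeze=25)

```text
t: 5.05
position: [0.4378, -0.22, 0.029]
orientation: [-0.336, 3.123, -0.0]
force: [-0.7, 0.9, 2.2]
grip_width: 0.566
grasp_force: 24.8
```

Request:
jog_arm(motion="0,0,-0.02,0,0,0 | 0,0,-0.06,0,0,0 | 0,0,-0.12,0,0,0 | 0,0,-0.2,0,0,0 | 0,0,-0.28,0,0,0 | 0,0,-0.32,0,0,0 | 0,0,-0.32,0,0,0")

```text
t: 5.75
position: [0.4384, -0.2203, 0.1915]
orientation: [-0.336, 3.12, -0.005]
force: [0.3, 0.3, -4.9]
grip_width: 0.569
grasp_force: 24.8
```

```bash
python3 go.py .55 .0 .20 1.6 .6026 .161 .19 1.335
```

```text
[-0.156   0.1915 -0.0088 -0.0035  0.0033  0.185 ]
[-0.2415  0.3377  0.0009 -0.0031  0.0038  0.45  ]
```

Converted, 0.336 m is 0.672, -0.24 m is -0.48, 0.45 rad is 0.1432.

Request:
jog_arm(motion="-0.48,0.672,0,0,0,0.1432 | -0.48,0.672,0,0,0,0.1432 | -0.48,0.672,0,0,0,0.1432 | -0.48,0.672,0,0,0,0.1432 | -0.48,0.672,0,0,0,0.1432 | -0.48,0.672,0,0,0,0.1432 | -0.48,0.672,0,0,0,0.1432 | -0.48,0.672,0,0,0,0.1432")

```text
t: 6.55
position: [0.5877, 0.1316, 0.1867]
orientation: [-0.369, -3.116, 0.001]
force: [0.8, -0.0, -3.9]
grip_width: 0.567
grasp_force: 24.8
```

```bash
python3 go.py .6026 .161 .19 1.335
```

```text
[-0.0076  0.032  -0.0033 -0.001  -0.0034  0.0001]
```

Request:
jog_arm(motion="0,0,0,0,0,0 | 0,0,0,0,0,0 | 0,0,0,0,0,0")

```text
t: 6.85
position: [0.5874, 0.1287, 0.1877]
orientation: [-0.371, -3.117, 0.001]
force: [-0.7, -0.9, -4.5]
grip_width: 0.567
grasp_force: 24.8
```

```bash
python3 go.py .6026 .161 .16 1.335
```

Run:
```python
from vis import *
Sc=cam("scene");s=get_state()
x,y=338,225
cv2.imwrite("pics/above.png",cv2.resize(Sc["image"][y-70:y+50,x-80:x+80,::-1],None,fx=5,fy=5,interpolation=cv2.INTER_CUBIC))
Z=s["position"][2]-.029
P=STONE.copy();P[:,2]+=Z
p=s["position"]
print("pred rect",(lambda q:(q.min(0),q.max(0)))(proj(Sc,roll(P,[p[0],p[1],-.236]))))
for d in regions_of("limestone","scene"): print(round(d["score"],2),d["rect"])
```

```text
[-0.0072  0.035   0.0276 -0.0009 -0.0023 -0.0009]
pred rect (array([316.33104007, 199.72693988]), array([352.20975076, 230.94077054]))
0.64 [317.5, 205.1, 21.8, 26.2]
```

View pics/above.png

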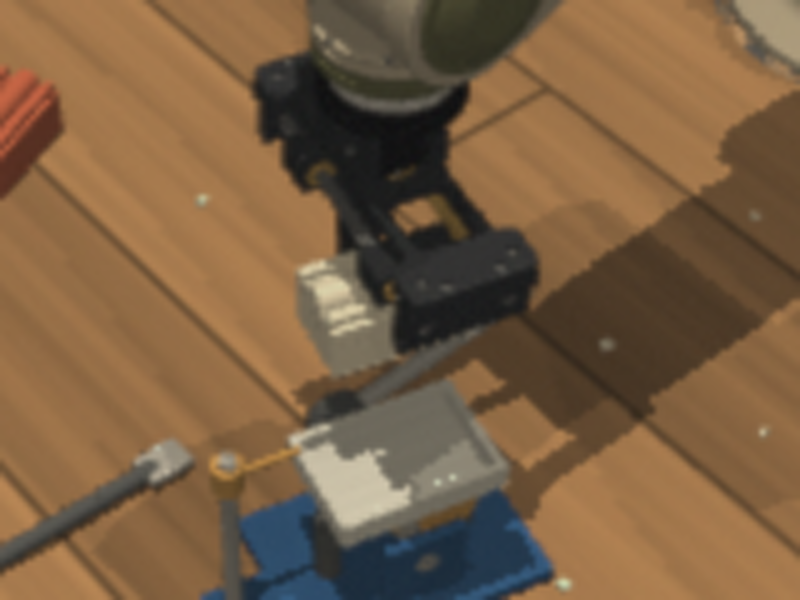

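The stone is held level, its far end visible at crop (345,320), and the tray is empty below. I check how far it sits off along its length in the grip while moving over the tray.

Converted, 0.035 m is 0.07, -0.007 m is -0.014.

Request:
jog_arm(motion="-0.014,0.07,0,0,0,0 | -0.014,0.07,0,0,0,0 | -0.014,0.07,0,0,0,0 | -0.014,0.07,0,0,0,0")

```text
t: 7.35
position: [0.6029, 0.1609, 0.1889]
orientation: [-0.371, -3.119, 0.001]
force: [-0.3, 0.3, -4.5]
grip_width: 0.568
grasp_force: 24.8
```

Create hold.py:
```python
from vis import *
Sc=cam("scene");s=get_state();p=s["position"];Z=p[2]-.029
print(p.round(4),s["orientation"].round(3))
best=[d for d in regions_of("limestone","scene") if d["score"]>.3]
n=roll(STONE+[0,0,Z],[p[0],p[1],-.236]);pp=proj(Sc,n);x0,y0=np.int32(pp.min(0))-8;x1,y1=np.int32(pp.max(0))+8
roi=(x0,y0,x1-x0,y1-y0)
for d in best:
    x,y,w,h=d["rect"];print(d["score"],d["rect"])
    if not(x0<x+w/2<x1 and y0<y+h/2<y1): continue
    M=d["mask"][y0:y1,x0:x1]; lim=int(x+w-4-x0); ylo=int(y+8-y0)  # compare only far end, away from fingers
    def c(v,zf=True):
        P=roll(STONE+[v[0],0,Z+v[1]],[p[0],p[1],-.236]); m=sil(Sc,P,roi); return np.abs(m-M)[ylo:,:lim-6].sum()
    g=[(c((a,b)),a,b) for a in np.arange(-.012,.0121,.001) for b in (-.004,-.002,0,.002,.004)]
    print(np.round(sorted(g)[:6],4)); print("z=0:",np.round(sorted(k for k in g if abs(k[2])<1e-9)[:3],4))
```

```bash
python3 hold.py; python3 go.py .6026 .161 .115 1.335
```

```text
[0.6029 0.161  0.1889] [-0.371 -3.119  0.   ]
0.7 [320.3, 215.4, 23.4, 26.4]
[[ 6.71880e+00  0.00000e+00  4.00000e-03]
 [ 7.45310e+00 -1.00000e-03  4.00000e-03]
 [ 9.50000e+00 -1.00000e-03  2.00000e-03]
 [ 1.11562e+01 -2.00000e-03  2.00000e-03]
 [ 1.19688e+01  0.00000e+00  2.00000e-03]
 [ 1.22031e+01 -2.00000e-03  4.00000e-03]]
z=0: [[ 1.22812e+01 -2.00000e-03  0.00000e+00]
 [ 1.41250e+01 -1.00000e-03  0.00000e+00]
 [ 1.52188e+01 -3.00000e-03  0.00000e+00]]
0.54 [245.6, 170.9, 27.7, 26.6]
[ 0.0003 -0.0001  0.074  -0.0002 -0.0001 -0.0011]
```

Converted, 0.07 m is 0.14, -0.001 m is -0.002.

Request:
jog_arm(motion="-0.002,0,0.04,0,0,0 | -0.002,0,0.08,0,0,0 | -0.002,0,0.11,0,0,0 | -0.002,0,0.126,0,0,0 | -0.002,0,0.136,0,0,0 | -0.002,0,0.14,0,0,0 | -0.002,0,0.14,0,0,0")

```text
t: 8.15
position: [0.6042, 0.1616, 0.1193]
orientation: [0.37, 3.119, 0.0]
force: [-0.1, -0.2, -4.2]
grip_width: 0.567
grasp_force: 24.8
```

Request:
jog_arm(motion="0,0,0.002,0,0,0 | 0,0,0.004,0,0,0 | 0,0,0.006,0,0,0 | 0,0,0.008,0,0,0 | 0,0,0.008,0,0,0")

```text
t: 8.65
position: [0.604, 0.1617, 0.1148]
orientation: [-0.37, -3.12, 0.0]
force: [-0.1, 0.0, -4.2]
grip_width: 0.564
grasp_force: 24.8
```

Converted, 0.002 m is 0.004, 0.001 m is 0.002.

Request:
jog_arm(motion="0,0,0.002,0,0,0 | 0,0,0.004,0,0,0 | 0,0,0.004,0,0,0")

```text
t: 8.95
position: [0.604, 0.1617, 0.1127]
orientation: [-0.369, -3.12, 0.0]
force: [-0.3, 0.2, -4.8]
grip_width: 0.57
grasp_force: 24.8
```

Request:
jog_arm(motion="0,0,0.002,0,0,0 | 0,0,0.002,0,0,0")

```text
t: 9.15
position: [0.6041, 0.1617, 0.1121]
orientation: [0.369, 3.119, 0.0]
force: [-0.7, 0.3, -2.2]
grip_width: 0.566
grasp_force: 24.8
```

Contact is starting, so half a millimetre more, then release.

Converted, 0.0007 m is 0.0014, 0.0005 m is 0.001.

Request:
jog_arm(motion="0,0,0.001,0,0,0 | 0,0,0.0014,0,0,0")

```text
t: 9.35
position: [0.6042, 0.1617, 0.112]
orientation: [0.369, 3.119, 0.0]
force: [-4.5, -0.6, 5.3]
grip_width: 0.57
grasp_force: 24.8
```

Request:
jog_arm(motion="0,0,0,0,0,0 | 0,0,0,0,0,0 | 0,0,0,0,0,0 | 0,0,0,0,0,0 | 0,0,0,0,0,0 | 0,0,0,0,0,0 | 0,0,0,0,0,0 | 0,0,0,0,0,0", aperture=0.75)

```text
t: 10.15
position: [0.604, 0.1617, 0.1112]
orientation: [-0.37, -3.12, -0.0]
force: [-0.3, -0.7, -1.0]
grip_width: 0.749
grasp_force: 0.0
```

Request:
jog_arm(motion="0,0,-0.04,0,0,0 | 0,0,-0.1,0,0,0 | 0,0,-0.18,0,0,0 | 0,0,-0.24,0,0,0 | 0,0,-0.24,0,0,0 | 0,0,-0.24,0,0,0")

```text
t: 10.75
position: [0.604, 0.1617, 0.2311]
orientation: [0.37, 3.119, 0.0]
force: [1.4, -0.3, -0.1]
grip_width: 0.752
grasp_force: 0.0
```

```bash
python3 go.py .46 .077 .23 -.236
```

```text
[ 1.202e-01 -1.160e-01  1.100e-03  3.000e-04  2.000e-04  1.571e+00]
```

Converted, 0.12 m is 0.24, -0.116 m is -0.232, 1.57 rad is 0.4997.

Request:
jog_arm(motion="0.24,-0.232,0,0,0,0.4997 | 0.24,-0.232,0,0,0,0.4997 | 0.24,-0.232,0,0,0,0.4997 | 0.24,-0.232,0,0,0,0.4997 | 0.24,-0.232,0,0,0,0.4997 | 0.24,-0.232,0,0,0,0.4997 | 0.24,-0.232,0,0,0,0.4997 | 0.24,-0.232,0,0,0,0.4997")

```text
t: 11.55
position: [0.4596, 0.0769, 0.2298]
orientation: [-2.073, -2.358, 0.003]
force: [0.6, 0.4, -0.4]
grip_width: 0.748
grasp_force: 0.0
```

Request:
jog_arm(motion="0,0,0,0,0,0.1178 | 0,0,0,0,0,0.1178 | 0,0,0,0,0,0.1178 | 0,0,0,0,0,0.1178")

```text
t: 11.95
position: [0.4597, 0.077, 0.2299]
orientation: [-2.466, -1.944, 0.003]
force: [0.5, -0.6, -0.1]
grip_width: 0.75
grasp_force: 0.0
```

```bash
python3 go.py .4603 .0769 .23 -.236
```

Run:
```python
from vis import *
r=cam("scene");x,y=338,235
cv2.imwrite("pics/placed.png",cv2.resize(r["image"][y-60:y+60,x-80:x+80,::-1],None,fx=5,fy=5,interpolation=cv2.INTER_CUBIC))
h=red(r,(356,204));print(h.sum(),np.argwhere(h).mean(0))
```

```text
[ 0.0001  0.0006 -0.0001 -0.0026  0.0004  0.0005]
33 [204.24242424 355.48484848]
```

View pics/placed.png

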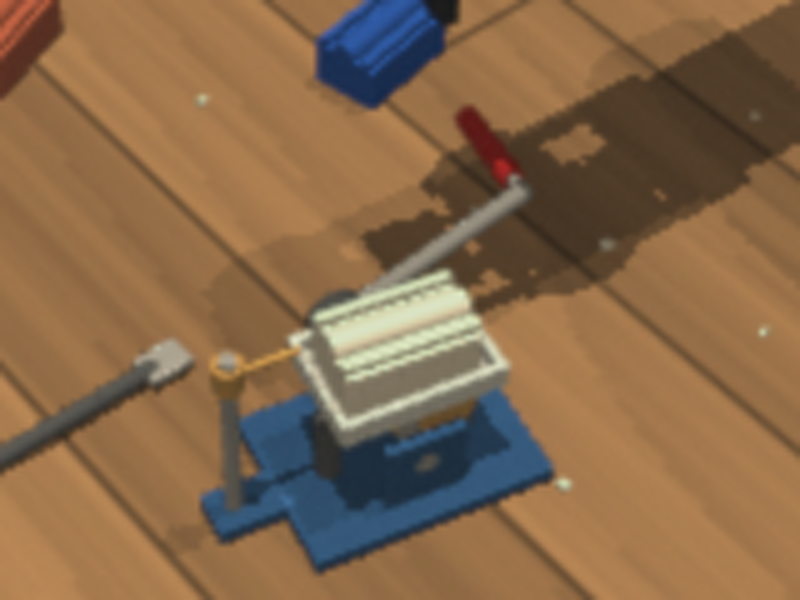

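The stone sits flat inside the rims at crop (400,325), and the lever is at rest with the handle at crop (490,145). I verify the offset numerically, then go down to the handle.

Run:
```python
from vis import *
r=cam("scene")
P=STONE.copy();P[:,2]=np.maximum(P[:,2],.017)+.083
for d in regions_of("limestone","scene"):
    x,y,w,h=d["rect"];print(round(d["score"],2),d["rect"])
    if abs(x+w/2-338)<10 and y>200:
        R=fit([(r,d["mask"],P)],[[.6026,.161,-.236]]);c,s=np.cos(-.236),np.sin(-.236);e=R.x-[.6026,.161,-.236]
        print(R.x.round(4),R.fun,"local",c*e[0]+s*e[1],-s*e[0]+c*e[1])
```

```text
0.9 [320.4, 231.6, 35.8, 24.6]
[ 0.6066  0.1627 -0.258 ] 0.06528565640194489 local 0.0035153535267121506 0.0026416081495816376
0.58 [319.7, 172.7, 27.2, 21.5]
0.53 [317.7, 135.6, 20.5, 17.2]
```

Request:
jog_arm(motion="0,0,0.08,0,0,0 | 0,0,0.16,0,0,0 | 0,0,0.22,0,0,0 | 0,0,0.24,0,0,0 | 0,0,0.24,0,0,0")

```text
t: 12.6
position: [0.4599, 0.077, 0.1106]
orientation: [-2.465, -1.946, 0.002]
force: [0.8, -1.1, 0.3]
grip_width: 0.746
grasp_force: 0.0
```

```bash
python3 go.py .4603 .0769 .090 -.236
```

```text
[ 0.      0.0004  0.0206 -0.0021  0.0003  0.0017]
```

Converted, 0.0205 m is 0.041, 0.018 m is 0.036.

Request:
jog_arm(motion="0,0,0.02,0,0,0 | 0,0,0.036,0,0,0 | 0,0,0.041,0,0,0 | 0,0,0.041,0,0,0")

```text
t: 13.0
position: [0.4603, 0.077, 0.0907]
orientation: [-2.466, -1.946, 0.0]
force: [-0.3, -1.0, 0.1]
grip_width: 0.75
grasp_force: 0.0
```

Request:
jog_arm(motion="0,0,0,0,0,0 | 0,0,0,0,0,0 | 0,0,0,0,0,0 | 0,0,0,0,0,0 | 0,0,0,0,0,0 | 0,0,0,0,0,0 | 0,0,0,0,0,0 | 0,0,0,0,0,0", aperture=0.0, squeeze=30)

```text
t: 13.8
position: [0.4616, 0.0766, 0.0909]
orientation: [2.465, 1.944, 0.004]
force: [7.5, -1.1, -5.1]
grip_width: 0.159
grasp_force: 30.1
```

Run:
```python
import numpy as np
from go import rel
h=np.array([.5757,.0492]);u=np.array([np.cos(-.236),np.sin(-.236)])
for a in np.arange(0,1.16,.115):
    t=a-1.15; p=h+u*.13*np.sin(t); print(round(a,3),rel([*p,.042+.13*np.cos(t)-.005],-.236).round(4)[:3])
```

```text
0.0 [ 0.     -0.0013  0.0008]
0.115 [ 0.      0.0056 -0.0124]
0.23 [ 0.      0.014  -0.0248]
0.345 [-0.      0.0238 -0.0361]
0.46 [-0.      0.0348 -0.0462]
0.575 [-0.      0.0468 -0.055 ]
0.69 [-0.      0.0598 -0.0624]
0.805 [-0.      0.0736 -0.0682]
0.92 [-0.      0.088  -0.0723]
1.035 [-0.      0.1027 -0.0749]
1.15 [-1.000e-04  1.176e-01 -7.570e-02]
```

Converted, -0.047 m is -0.094, -0.042 m is -0.084.

Request:
jog_arm(motion="0,0.0092,-0.0134,0,0,0 | 0,0.0164,-0.0264,0,0,0 | 0,0.0246,-0.039,0,0,0 | 0,0.0332,-0.0512,0,0,0 | 0,0.0428,-0.0626,0,0,0 | 0,0.0528,-0.0738,0,0,0 | 0,0.0636,-0.084,0,0,0 | 0,0.0748,-0.094,0,0,0")

```text
t: 14.6
position: [0.4967, 0.0681, 0.1381]
orientation: [-2.466, -1.945, 0.001]
force: [-2.1, -2.6, -4.3]
grip_width: 0.164
grasp_force: 30.2
```

Request:
jog_arm(motion="0,0,0,0,0,0")

```text
t: 14.7
position: [0.4974, 0.0679, 0.1386]
orientation: [2.466, 1.945, 0.001]
force: [-4.4, -3.3, 1.6]
grip_width: 0.162
grasp_force: 30.2
```

Create arc.py:
```python
import numpy as np
from go import rel
h=np.array([.5757,.0492]);u=np.array([np.cos(-.236),np.sin(-.236)])
from plant import get_state
s=get_state();d=(s["position"][:2]-h)@u;z=s["position"][2]+.005-.042;print("angle",1.15+np.arctan2(d,z),"r",np.hypot(d,z),"along/up force",s["force"][:2]@u,s["force"][2])
for a in np.arange(.46,1.16,.115/2):
    t=a-1.15; p=h+u*.13*np.sin(t); print(round(a,3),rel([*p,.042+.13*np.cos(t)-.005],-.236).round(4)[:3])
```

```bash
python3 arc.py
```

```text
angle 0.47966276676041186 r 0.12960342419745294 along/up force -3.5388514565616105 1.621093747125301
0.46 [ 0.0001 -0.0022  0.0013]
0.518 [ 0.0001  0.0037 -0.0033]
0.575 [ 0.0001  0.0098 -0.0075]
0.633 [ 0.0001  0.0162 -0.0114]
0.69 [ 0.0001  0.0228 -0.0149]
0.748 [ 0.0001  0.0296 -0.018 ]
0.805 [ 0.      0.0366 -0.0207]
0.863 [ 0.      0.0437 -0.0231]
0.92 [ 0.      0.0509 -0.025 ]
0.978 [ 0.      0.0582 -0.0264]
1.035 [ 0.      0.0656 -0.0275]
1.093 [ 0.      0.0731 -0.0281]
1.15 [ 0.      0.0806 -0.0283]
```

Converted, 0.0509 m is 0.1018, 0.0437 m is 0.0874.

Request:
jog_arm(motion="0,0.0074,-0.0066,0,0,0 | 0,0.0196,-0.015,0,0,0 | 0,0.0324,-0.0228,0,0,0 | 0,0.0456,-0.0298,0,0,0 | 0,0.0592,-0.036,0,0,0 | 0,0.0732,-0.0414,0,0,0 | 0,0.0874,-0.0462,0,0,0 | 0,0.1018,-0.05,0,0,0")

```text
t: 15.5
position: [0.5464, 0.0563, 0.1626]
orientation: [-2.466, -1.945, 0.001]
force: [-1.2, -2.6, -11.7]
grip_width: 0.161
grasp_force: 30.7
```

Request:
jog_arm(motion="0,0,0,0,0,0")

```text
t: 15.6
position: [0.5469, 0.0561, 0.1628]
orientation: [2.466, 1.945, 0.001]
force: [0.2, -1.6, -11.7]
grip_width: 0.163
grasp_force: 30.6
```

```bash
python3 arc.py | sed -n '1p;10,20p'
```

```text
angle 0.9188730164301936 r 0.1292254918162354 along/up force 0.5836672365890989 -11.713200443705965
0.92 [-0.     -0.     -0.0008]
0.978 [-0.      0.0073 -0.0023]
1.035 [-0.      0.0147 -0.0033]
1.093 [-0.      0.0221 -0.004 ]
1.15 [-0.      0.0296 -0.0042]
```

Converted, 0.0295 m is 0.059, 0.028 m is 0.056.

Request:
jog_arm(motion="0,0.008,-0.0012,0,0,0 | 0,0.016,-0.0028,0,0,0 | 0,0.025,-0.004,0,0,0 | 0,0.034,-0.005,0,0,0 | 0,0.043,-0.0056,0,0,0 | 0,0.05,-0.006,0,0,0 | 0,0.056,-0.006,0,0,0 | 0,0.059,-0.006,0,0,0")

```text
t: 16.4
position: [0.575, 0.0495, 0.1657]
orientation: [-2.466, -1.946, 0.0]
force: [-3.4, -1.9, -12.1]
grip_width: 0.159
grasp_force: 30.6
```

Request:
jog_arm(motion="0,0,0,0,0,0 | 0,0,0,0,0,0 | 0,0,0,0,0,0 | 0,0,0,0,0,0 | 0,0,0,0,0,0 | 0,0,0,0,0,0 | 0,0,0,0,0,0 | 0,0,0,0,0,0")

```text
t: 17.2
position: [0.5748, 0.0495, 0.1657]
orientation: [-2.466, -1.946, 0.0]
force: [-2.5, -1.4, -13.0]
grip_width: 0.161
grasp_force: 30.7
```

```bash
python3 arc.py | sed -n '1p;14,20p'
```

Run:
```python
from vis import *
r=cam("scene");x,y=338,225
cv2.imwrite("pics/up.png",cv2.resize(r["image"][y-60:y+60,x-80:x+80,::-1],None,fx=5,fy=5,interpolation=cv2.INTER_CUBIC))
```

```text
angle 1.1423708571774014 r 0.1286926585909511 along/up force -2.068278008669054 -13.047563990452359
1.15 [-0.0001  0.001  -0.0013]
```

View pics/up.png

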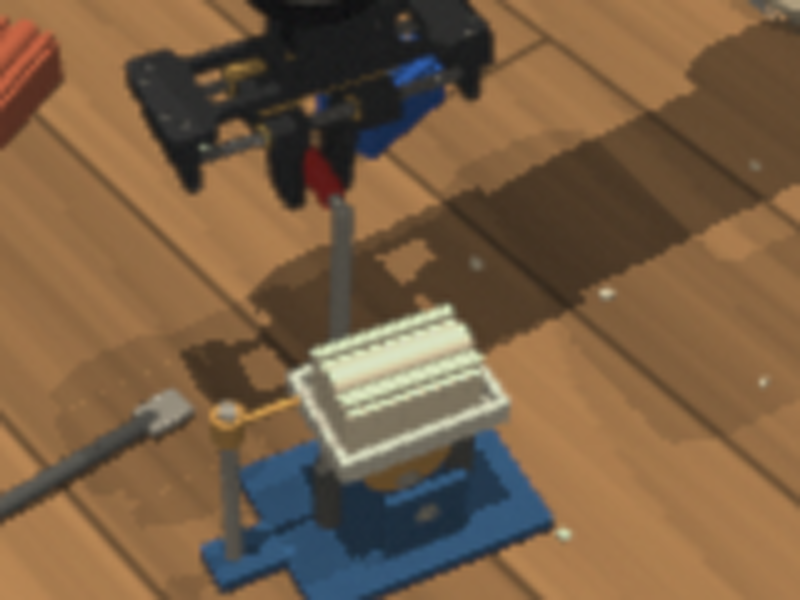

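The lever is upright with its handle gripped (crop (320,175)), and the tray is raised with the stone flat in it (crop (400,365)). The lever is steady at about 1.14 rad and has been held for 0.8 s, so I hand in.

```bash
python3 -c "
from plant import *
print(job_done())"
```

```text
the job is handed in; nothing more can be done
None
```

The limestone sits flat and released in the tray, and the job is handed in with the gripper holding the lever at about 1.14 rad (top is 1.15); the interface returned no verdict.

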